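# Stand the drift punch in the clear pipe of the tool stand

### The job

Pick up the steel drift punch from its wooden rest and stand it upright, foot down and rubber grip up, in the tool stand made of three pipe offcuts, so that its foot rests on the very bottom of a pipe, and let go of it. Only one of the three look-alike pipes is clear: in the other two a stuck collar stops the punch half way, so feel how far it goes and try another pipe if it stops short. Leave the other things on the bench where they are.

Things in the scene. Friction and masses are not known exactly. Their poses are not given: they have to be found in the camera images.
- punch: the drift punch, 180 mm long, about 0.3 kg: a round steel shank 20 mm in diameter with a blunt, slightly chamfered foot, then from 110 to 174 mm from the foot a black rubber grip 30 mm in diameter, then a 6 mm steel striking head. Origin on the axis at the foot's end face; its x axis runs along the tool from foot to head. It starts lying level on the rest, its axis 45 mm above the bench
- rest: fixed wooden rest, base board 190 by 80 by 8 mm, with two notched battens across it, 43 mm high and 16 mm thick, at x = -60 mm and x = +75 mm of its frame; x runs from the punch's foot to its head. Origin under its centre. The punch lies in the notches, its foot at about x = -90 mm. Between the battens there is free room beside the punch down to the base board
- stand: fixed pipe stand: a plywood base 100 by 200 mm, 12 mm thick, with a row of three upright grey plastic pipes along its y axis, 60 mm apart, outside diameter 33 mm, bore 25 mm, top rims 97 mm above the bench, inner floor 12 mm above the bench. Two of the pipes (any two) have a collar stuck inside that stops the punch 43 mm above the floor; they look alike from outside. Origin under the base's centre
- pipe0 (a point): centre of the mouth of the first (-y) pipe of the stand, at its rim, 85 mm above the pipe's inner floor and 97 mm above the bench
- pipe1 (a point): centre of the mouth of the middle pipe of the stand, at its rim, 85 mm above the pipe's inner floor and 97 mm above the bench
- pipe2 (a point): centre of the mouth of the last (+y) pipe of the stand, at its rim, 85 mm above the pipe's inner floor and 97 mm above the bench
- tub: bystander: white tub with a red lid, 100 mm wide, 97 mm high; origin under its centre
- tape: bystander: flat grey roll (ring) 100 mm across, 45 mm high; origin under its centre
- can: bystander: plain metal spray can, 66 mm across, 150 mm high; origin under its centre
- tray: bystander: clear open parts tray, 120 by 180 mm, 45 mm high; origin under its centre
- hammer: bystander: hammer lying flat, 260 mm long
- carton: bystander: cardboard carton 90 by 130 mm, 70 mm high; origin under its centre
- flask: bystander: green bottle 70 mm across, 160 mm high; origin under its centre
There are look-alikes about, which are no part of the job. Leave any orange or red look-alike of the punch alone. There is more than one size of the stand; the one meant has the size given above.

How it is judged (in metres and radians):
At the end, for the whole second after the job is handed in: The punch stands foot down at the bottom of one of the pipes (foot within 8 mm of the inner floor and 10 mm of the pipe's axis), grip up, within 0.12 rad of vertical, at rest and released ((horizontal distance between punch and pipe0 below 0.01 m or horizontal distance between punch and pipe1 below 0.01 m or horizontal distance between punch and pipe2 below 0.01 m) and z of punch in the frame of stand below 0.02 m and angle between punch's own x axis and vertical below 0.12 rad and linear speed of punch below 0.02 m/s and contact force between the fingers and punch below 0.1 N); the robot touches nothing.
It fails at once if a bystander is pushed more than 30 mm from its place (distance of any of tub, tape, can, tray, hammer, carton, flask from where it was at the start of the episode above 0.03 m).
It also fails if it takes over 64 s, if anything falls off the work surface, if the arm or the gripper's body presses on something with over 40 N, if the wrist force passes 120 N, or if a joint passes its speed limit or range.

### The arm

A 6-joint arm with a two-finger parallel gripper is mounted at the origin on the work surface. World frame = base frame: x ahead of the robot, y to its left, z up, the work surface at z = 0. Lengths are in m, angles in degrees, forces in N, time in s.
With the tool pointing down it reaches from about 0.3 to 0.75 m from the base axis. Payload 8.5 kg.
Tool frame: the origin (TCP) lies midway between the tips of the shut fingers; the grasp point (between the pads) lies 19 mm behind it; z points along the fingers, y is the line along which they close (so a half turn about z gives the same grasp; the last joint's range is limited). The gripper opens to 85 mm and grips with 20 to 120 N. Pads are 22 mm wide; open, the fingers measure 114 mm over their backs; the gripper's body (76 mm by 85 mm) begins 54 mm behind the grasp point. The pads swing forward as they close: fully open they stand 13 mm farther back than shut.
Start: joints at [62.091, 21.807, 74.336, -0, 83.858, -12.336], TCP at [0.148, 0.53, 0.231] pointing down, gripper open.
Joint ranges: [-178.18, 178.18], [-50.72, 133.34], [12.68, 142.11], [-81.47, 261.47], [9.98, 163.14], [-165.26, 165.26]. Speed limits (degrees/s): [136.94, 136.94, 180, 180, 180, 180].

### API

Orientations are given as a 3x3 rotation matrix whose columns are the frame's x, y, z axes.
In Python, from rig import env gives the robot as it stands. The module is installed in compiled form; this text tells all that it offers.
- The arm moves only by the tool jog_arm, never from a script. Its argument "targets" is a list of rows, each a list of 6 numbers: the shift along the tool's x, y, z in cm, then the turn, a rotation vector about the tool's x, y, z in degrees. A call has 1 to 8 rows; each row is the pose to reach, as a shift and turn from the pose commanded when the call began, along the tool's axes at that moment; what a row does not reach only later rows make up. A row lasts 1/12 s, in which the tool goes at most 41.7 mm and 7.16 degrees, less where a joint would pass 70% of its speed; a pose out of reach is approached as far as the arm can. A call with a gripper value outside its range is refused whole. "hand" is the opening, from 0 (shut) to 1 (fully open), set as the call begins (left out, the last holds). The fingers move at their own pace and stop on an object; "newtons" is the grip in N (left out, the last holds). Time passes only in rows, so rows that repeat a pose let the fingers close. It gives the time, the measured TCP pose, the force, the opening and the grip force at its end, in the units of the state.
- env.observe(): the state, without advancing time (a new reading comes with each control period).
- env.get_image(name): name is "scene" or "top" or "wrist"; returns a dict with "frame" (420x560x3 uint8, red, green, blue), "depth" (420x560 float32, m along the optical axis (not along the pixel's ray), 0 where there is no reading), "fovy" (degrees; the focal length in pixels is half the picture's height over the tangent of half this angle, whatever the lens; pixels are square), "cx", "cy" (the principal point, pixels), "cam_to_world" (4x4, takes a point from camera to world coordinates). Camera axes: x right, y down, z forward; pixel columns grow to the right and rows downward; lengths in m; the calibration is good to about 2 mm. A picture is of the moment at which its call begins.
- env.close_job(): hands the job in; it is judged then, once.
Trained networks look in the newest picture that a camera, given by its name, has taken for a name from the list of things; names that differ only in an ending like _2 or _b are one class to them, and where a whole thing is asked for, a point or a joint stands for the part that bears it (a point fixed in the world has none). Each returns a list of dicts, best first, with "score" (0 to 1); they miss things now and then, are a little off and sometimes report something else, mostly with a low value. They report only what shows in the picture. A call takes as long as a camera call. They do not tell look-alikes from the thing itself.
- env.regions_of(camera, target): "pixels" (420x560 bool, what is visible of it) and "point" ([row, column] in pixels, amid what is visible of it).
The state is a dict: "time_s": time; "q": joint angles; "qvel": joint speeds; "joint_efforts": joint torques, N m; "position": TCP position; "tool_rot": TCP orientation; "ft_force": force on the tool from outside, world axes, zero at the start; "wrist_torque": the same for the moment, N m; "grip_width": finger opening in m; "gripper_force": force on a finger pad.
Only numpy, scipy, OpenCV 4.12 (cv2) and the standard library are available. Lean on these libraries where they do the work, as an engineer would, in place of code of your own. Each camera call takes 0.05 s, during which the arm holds its last target. There are 200 camera calls.

## Working session

There is one attempt and no reset: what is moved stays moved. The work goes in short steps, Python scripts to look and compute and a tool call to move; the robot and the scene stay as the last step left them, time stands still between calls to the robot, and variables do not carry over. Pictures are saved under pics/ and viewed, at most 10 in all, crops included, and the job is handed in when it is done.

Besides the shell and the picture viewer there is one more tool, called after "Emit:" by a JSON object that holds its "op" and its "data", one argument or row to a line. jog_arm: Moves the arm, as the interface text tells. Its arguments: {"type":"object","properties":{"targets":{"type":"array","items":{"type":"array","items":{"type":"number"}}},"hand":{"type":"number"},"newtons":{"type":"number"}},"required":["targets"]}

```bash
mkdir -p pics
cat > h.py <<'E'
import numpy as np, cv2
from rig import env
def cloud(im):
    d=im["depth"];H,W=d.shape;f=H/2/np.tan(np.radians(im["fovy"])/2)
    v,u=np.mgrid[:H,:W]
    P=np.stack([(u-im["cx"])*d/f,(v-im["cy"])*d/f,d],-1)
    T=np.array(im["cam_to_world"]);return P@T[:3,:3].T+T[:3,3]
def save(im,n): cv2.imwrite("pics/"+n,im["frame"][:,:,::-1])
E
python3 - <<'E'
from h import *
for c in("scene","top"):
    im=env.get_image(c);save(im,c+".png");P=cloud(im);np.save(c+"P.npy",P)
    for t in("punch","rest","stand","tub","tape","can","tray","hammer","carton","flask"):
        for r in env.regions_of(c,t):
            m=r["pixels"]&(im["depth"]>0);
            if m.sum(): p=P[m];print(c,t,round(r["score"],2),np.round(r["point"]),m.sum(),np.median(p,0).round(3),p.min(0).round(3),p.max(0).round(3))
print(env.observe())
E
```

```text
scene punch 0.96 [249. 338.] 479 [0.551 0.242 0.051] [ 0.457  0.133 -0.003] [0.585 0.306 0.062]
scene punch 0.93 [332. 399.] 606 [0.735 0.444 0.023] [0.61 0.43 0.01] [0.791 0.462 0.032]
scene punch 0.64 [204. 342.] 217 [0.336 0.18  0.023] [0.223 0.146 0.01 ] [0.395 0.206 0.033]
scene rest 0.68 [260. 221.] 1367 [ 0.759 -0.014  0.095] [ 0.628 -0.138 -0.004] [0.875 0.082 0.141]
scene rest 0.54 [245. 168.] 1964 [ 0.739 -0.22   0.008] [ 0.669 -0.321 -0.003] [ 0.836 -0.137  0.09 ]
scene stand 0.9 [201. 209.] 1566 [ 0.527 -0.207  0.014] [ 0.367 -0.386 -0.004] [ 0.597 -0.112  0.1  ]
scene stand 0.82 [182. 262.] 634 [ 0.327 -0.121  0.009] [ 0.237 -0.198 -0.005] [ 0.37  -0.055  0.068]
scene stand 0.65 [182. 153.] 608 [ 0.513 -0.44   0.009] [ 0.42  -0.548 -0.006] [ 0.554 -0.375  0.069]
scene tub 0.83 [257. 220.] 1233 [ 0.759 -0.015  0.095] [ 0.609 -0.079 -0.001] [0.797 0.026 0.101]
scene tape 0.77 [215. 272.] 749 [0.51 0.01 0.03] [ 0.442 -0.069 -0.004] [0.549 0.06  0.047]
scene tape 0.45 [288. 318.] 1066 [0.774 0.251 0.107] [ 0.598  0.181 -0.005] [0.845 0.294 0.161]
scene can 0.96 [271. 258.] 9
[... 2304 characters left out ...]
38562028e+01, -1.23345523e+01]), 'qvel': array([ 0.01082442, -0.03829956, -0.01072372, -0.02486236, -0.00337473,
        0.04860984]), 'joint_efforts': array([-1.35560193e-03, -4.48330271e+01, -2.31465268e+01, -1.71756301e-04,
        4.44488505e-04, -2.29528166e-05]), 'position': array([0.14766639, 0.52978755, 0.23133109]), 'tool_rot': array([[-9.63280890e-01,  2.68495668e-01,  5.04994514e-05],
       [ 2.68495669e-01,  9.63280891e-01,  1.62430402e-05],
       [-4.42839706e-05,  2.92054942e-05, -9.99999999e-01]]), 'ft_force': array([-0.54425525,  0.20102601,  0.03110288]), 'wrist_torque': array([ 0.04952802, -0.06093455, -0.02902926]), 'gripper_force': 0.0, 'grip_width': 0.0851737673860802}
```

View pics/scene.png

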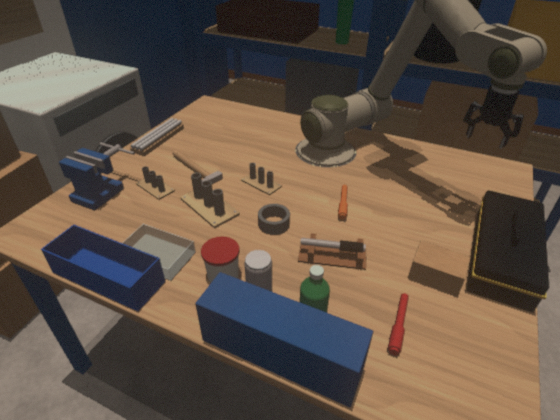

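View pics/top.png

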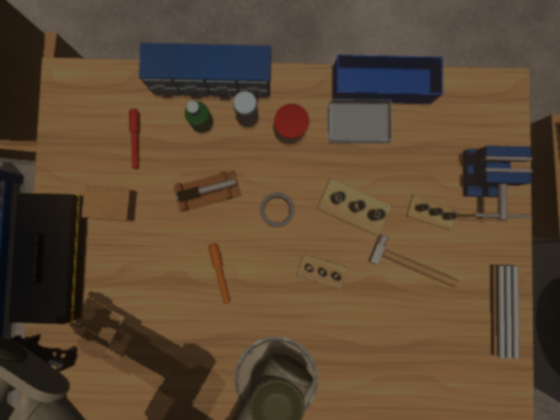

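The scene view shows the punch on its rest at pixel (245,335), with its black grip towards +y. The full-size stand is at (200,210), with smaller stands on either side, and the orange and red punches are look-alikes. The top view agrees: punch at (190,208), stand at (208,355).

Next I'll fit both precisely.

```bash
cat >> h.py <<'E'
def stand_fit(P):
    m=(P[...,2]>.085)&(P[...,2]<.108)&(P[...,0]>.42)&(P[...,0]<.6)&(P[...,1]>-.33)&(P[...,1]<-.11)
    n,l,s,_=cv2.connectedComponentsWithStats(m.astype(np.uint8))
    for k in range(1,n):
        if s[k,4]>15:
            p=P[l==k];(c,r)=cv2.minEnclosingCircle(p[:,:2].astype(np.float32));print("blob",s[k,4],p.mean(0).round(4),np.round(c,4),round(r,4))
    b=(P[...,2]>.006)&(P[...,2]<.018)&(P[...,0]>.4)&(P[...,0]<.62)&(P[...,1]>-.36)&(P[...,1]<-.09)
    r=cv2.minAreaRect(P[b][:,:2].astype(np.float32));print("base",np.round(r[0],4),np.round(r[1],4),round(r[2],2))
def punch_fit(P):
    m=(P[...,2]>.048)&(P[...,2]<.07)&(P[...,0]>.48)&(P[...,0]<.61)&(P[...,1]>.1)&(P[...,1]<.34)
    p=P[m];print("n",len(p),p.min(0).round(3),p.max(0).round(3))
    vx,vy,x,y=cv2.fitLine(p[:,:2].astype(np.float32),cv2.DIST_HUBER,0,.01,.01).ravel()
    if vy<0:vx,vy=-vx,-vy
    t=(p[:,:2]-[x,y])@[vx,vy];w=(p[:,:2]-[x,y])@[-vy,vx]
    print("axis",vx,vy,np.degrees(np.arctan2(vy,vx)),"foot",np.array([x,y])+t.min()*np.array([vx,vy]),"head",np.array([x,y])+t.max()*np.array([vx,vy]),t.max()-t.min())
    for a in np.arange(t.min(),t.max(),.02):
        k=(t>=a)&(t<a+.02);print(round(a-t.min(),3),k.sum(),w[k].min().round(4),w[k].max().round(4),np.quantile(p[k,2],.9).round(4)) if k.sum() else 0
E
python3 - <<'E'
from h import *
for c in("scene","top"):
    P=np.load(c+"P.npy");print(c);stand_fit(P);punch_fit(P)
E
```

```text
scene
blob 66 [ 0.4903 -0.2743  0.0919] [ 0.4909 -0.2747] 0.0195
blob 69 [ 0.5136 -0.2184  0.0918] [ 0.5142 -0.2194] 0.0177
blob 71 [ 0.5358 -0.1635  0.0918] [ 0.5344 -0.163 ] 0.0178
base [ 0.4982 -0.2175] [0.2114 0.1295] 67.49
n 362 [0.52  0.133 0.048] [0.585 0.306 0.062]
axis -0.25289613 0.9674934 104.64895 foot [0.57620399 0.13331771] head [0.53116593 0.30561779] 0.1780891477116504
0.0 30 -0.0105 0.0082 0.054
0.02 33 -0.0078 0.0082 0.0542
0.04 33 -0.0061 0.0105 0.0548
0.06 30 -0.0062 0.0092 0.054
0.08 32 -0.0057 0.0117 0.054
0.1 50 -0.0093 0.0146 0.0587
0.12 55 -0.0107 0.0155 0.059
0.14 53 -0.0076 0.0164 0.0594
0.16 46 -0.0068 0.0137 0.0596
top
blob 57 [ 0.5331 -0.1664  0.0962] [ 0.5334 -0.1666] 0.0167
blob 64 [ 0.5101 -0.2217  0.0955] [ 0.51   -0.2215] 0.0164
blob 71 [ 0.4869 -0.2764  0.0956] [ 0.4867 -0.277 ] 0.0167
base [ 0.5108 -0.2255] [0.2154 0.265 ] 0.54
n 475 [0.497 0.129 0.048] [0.596 0.302 0.066]
axis -0.2895814 0.9571534 106.832886 foot [0.57337025 0.1302337 ] head [0.52145998 0.30181273] 0.179259705225839
0.0 42 -0.0096 0.0093 0.0567
0.02 44 -0.0307 0.03 0.0578
0.04 44 -0.0091 0.0093 0.0575
0.06 45 -0.0104 0.0097 0.0572
0.08 43 -0.0098 0.0083 0.0576
0.1 60 -0.0155 0.0135 0.061
0.12 66 -0.0153 0.0136 0.0619
0.14 68 -0.0152 0.0132 0.0616
0.16 63 -0.026 0.0314 0.0604
```

```bash
cat >> h.py <<'E'
from scipy.spatial.transform import Rotation as Ro
def tool(az,tilt,flip=0):
    # tool x has azimuth az when pointing down; tilt = rotation about tool y
    h=np.array([np.cos(np.radians(az)),np.sin(np.radians(az)),0]);z=np.array([0,0,-1.])
    R=np.stack([h,np.cross(z,h),z],1)
    return R@Ro.from_euler("y",tilt,degrees=True).as_matrix()
def row(p,R,s=None):
    s=s or env.observe();R0=s["tool_rot"]
    d=R0.T@(np.array(p)-s["position"])*100;r=Ro.from_matrix(R0.T@R).as_rotvec(degrees=True)
    print("row",np.round(d,2).tolist()+np.round(r,2).tolist())
def st():
    s=env.observe();print(round(s["time_s"],2),"q",s["q"].round(2),"p",s["position"].round(4),"f",s["ft_force"].round(1),"w",round(s["grip_width"],4),s["gripper_force"]);return s
E
python3 - <<'E'
from h import *
row([.56,.23,.25],tool(106.5,0))
E
```

```text
row [-47.77, -17.81, -1.87, 0.0, 0.0, 57.93]
```

Emit:
{"op": "jog_arm", "data": {
  "targets": [
    [-47.8,-17.8,-1.9,0,0,57.9],
    [-47.8,-17.8,-1.9,0,0,57.9],
    [-47.8,-17.8,-1.9,0,0,57.9],
    [-47.8,-17.8,-1.9,0,0,57.9],
    [-47.8,-17.8,-1.9,0,0,57.9],
    [-47.8,-17.8,-1.9,0,0,57.9],
    [-47.8,-17.8,-1.9,0,0,57.9],
    [-47.8,-17.8,-1.9,0,0,57.9]
  ]
}}

```text
time_s: 1.77
position: [0.4185, 0.3325, 0.244]
tool_rot: [[-0.289, 0.957, 0.0], [0.957, 0.289, 0.0], [0.0, 0.0, -1.0]]
ft_force: [0.2, 1.3, 0.1]
grip_width: 0.0852
gripper_force: 0.0
```

Run:
```python
from h import *
st();row([.56,.23,.25],tool(106.5,0))
```

```text
1.77 q [25.76 19.72 75.45  0.   84.81  8.99] p [0.4185 0.3325 0.244 ] f [0.2 1.3 0.1] w 0.0852 0.0
row [-13.89, 10.59, -0.6, 0.02, -0.0, 0.27]
```

Emit:
{"op": "jog_arm", "data": {
  "targets": [
    [-13.9,10.6,-0.6,0,0,0],
    [-13.9,10.6,-0.6,0,0,0],
    [-13.9,10.6,-0.6,0,0,0],
    [-13.9,10.6,-0.6,0,0,0],
    [-13.9,10.6,-0.6,0,0,0],
    [-13.9,10.6,-0.6,0,0,0],
    [-13.9,10.6,-0.6,0,0,0],
    [-13.9,10.6,-0.6,0,0,0]
  ]
}}

```text
time_s: 2.43
position: [0.5583, 0.2334, 0.2499]
tool_rot: [[-0.296, 0.955, -0.0], [0.955, 0.296, 0.0], [0.0, -0.0, -1.0]]
ft_force: [-0.2, 0.8, 0.7]
grip_width: 0.0856
gripper_force: 0.0
```

Run:
```python
from h import *
st()
im=env.get_image("wrist");save(im,"w1.png");P=cloud(im);print(np.round(im["cam_to_world"],3).tolist());punch_fit(P)
for r in env.regions_of("wrist","punch"): print(r["score"],r["point"])
```

```text
2.43 q [ 1.148e+01  2.685e+01  6.298e+01  2.000e-02  9.019e+01 -5.720e+00] p [0.5583 0.2334 0.2499] f [-0.2  0.8  0.7] w 0.0856 0.0
[[0.955, 0.282, 0.094, 0.535], [0.297, -0.905, -0.304, 0.313], [-0.001, 0.318, -0.948, 0.391], [0.0, 0.0, 0.0, 1.0]]
n 3154 [0.511 0.131 0.048] [0.582 0.308 0.061]
axis -0.2855658 0.9583591 106.59267 foot [0.574196   0.13278123] head [0.52273542 0.30548302] 0.18020571015747786
0.0 215 -0.0089 0.0091 0.0543
0.02 240 -0.0088 0.0089 0.0545
0.04 256 -0.0087 0.0088 0.0542
0.06 269 -0.0086 0.0096 0.0541
0.08 276 -0.0094 0.0096 0.0543
0.1 361 -0.0137 0.0147 0.0585
0.12 499 -0.0136 0.0146 0.059
0.14 525 -0.0142 0.0144 0.0589
0.16 497 -0.0141 0.014 0.0586
0.18 16 -0.0077 0.0086 0.0544
0.97 [26.2, 484.5]
0.68 [160.3, 79.0]
0.62 [171.6, 263.6]
```

View pics/w1.png

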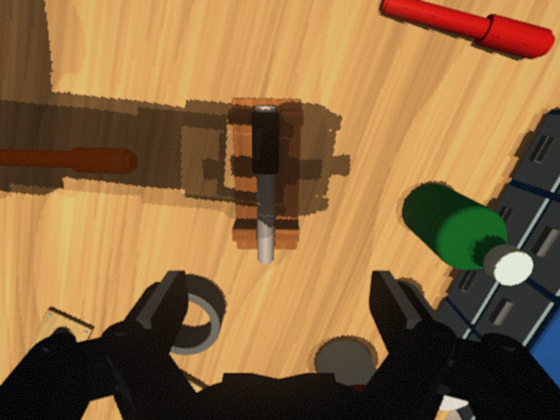

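The wrist view shows the punch clearly at column 265, rows 105–262, with its foot at the bottom and the grip at the top. The fit matches: axis azimuth 106.6°, foot at (0.574, 0.133). Next is a tilted pre-grasp pose.

Run:
```python
from h import *
R=tool(106.6,30);foot=np.array([.5742,.1328,.045]);h=np.array([-.2857,.9583,0])
g=foot+.130*h+.019*R[:,2]
print(g,R.round(3).tolist());row(g-.11*R[:,2],R)
```

```text
[0.53434496 0.26648306 0.02854552] [[-0.247, 0.958, -0.143], [0.83, 0.286, 0.479], [0.5, 0.0, -0.866]]
row [-1.65, -1.37, 12.63, -0.15, 29.99, 0.63]
```

Emit:
{"op": "jog_arm", "data": {
  "targets": [
    [-1.6,-1.4,3,0,10,0],
    [-1.6,-1.4,5,0,20,0],
    [-1.6,-1.4,8,0,30,0],
    [-1.6,-1.4,12.6,-0.1,30,0.6],
    [-1.6,-1.4,12.6,-0.1,30,0.6],
    [-1.6,-1.4,12.6,-0.1,30,0.6],
    [-1.6,-1.4,12.6,-0.1,30,0.6],
    [-1.6,-1.4,12.6,-0.1,30,0.6]
  ],
  "hand": 0.8
}}

```text
time_s: 3.2
position: [0.5513, 0.2142, 0.1264]
tool_rot: [[-0.251, 0.958, -0.14], [0.831, 0.287, 0.477], [0.497, 0.003, -0.868]]
ft_force: [-0.2, -0.2, 0.7]
grip_width: 0.0682
gripper_force: 0.0
```

Run:
```python
from h import *
s=st();R=tool(106.6,30);print(s["tool_rot"].round(3).tolist())
row([.53434496,.26648306,.02854552],R)
```

```text
3.2 q [ -2.56  33.54  78.66  28.55  79.69 -27.47] p [0.5513 0.2142 0.1264] f [-0.2 -0.2  0.7] w 0.0682 0.0
[[-0.251, 0.958, -0.14], [0.831, 0.287, 0.477], [0.497, 0.003, -0.868]]
row [-0.1, -0.16, 11.22, 0.14, 0.2, 0.16]
```

Emit:
{"op": "jog_arm", "data": {
  "targets": [
    [-0.1,-0.2,3,0.1,0.2,0.2],
    [-0.1,-0.2,6,0.1,0.2,0.2],
    [-0.1,-0.2,9,0.1,0.2,0.2],
    [-0.1,-0.2,11.2,0.1,0.2,0.2],
    [-0.1,-0.2,11.2,0.1,0.2,0.2],
    [-0.1,-0.2,11.2,0.1,0.2,0.2],
    [-0.1,-0.2,11.2,0.1,0.2,0.2]
  ]
}}

```text
time_s: 3.78
position: [0.5343, 0.2655, 0.0286]
tool_rot: [[-0.245, 0.959, -0.142], [0.83, 0.284, 0.481], [0.502, 0.0, -0.865]]
ft_force: [-0.5, -0.8, -0.2]
grip_width: 0.0684
gripper_force: 0.0
```

Run:
```python
from h import *
s=st();R=tool(106.6,30);print(s["tool_rot"].round(3).tolist())
row([.53434496,.26648306,.02854552],R)
# kinematic fit
from scipy.optimize import least_squares
D=[([62.091,21.8055,74.336,0,83.858,-12.334],[.14767,.52979,.23133]),([25.76,19.72,75.45,0,84.81,8.99],[.4185,.3325,.244]),([11.48,26.85,62.98,.02,90.19,-5.72],[.5583,.2334,.2499]),([-2.56,33.54,78.66,28.55,79.69,-27.47],[.5513,.2142,.1264]),(s["q"],s["position"])]
def rz(a):return Ro.from_euler("z",a,degrees=True).as_matrix()
def ry(a):return Ro.from_euler("y",a,degrees=True).as_matrix()
def fk(q,k):
    a1,c1,l2,l3,a2,L,e=k
    A=rz(q[0]+e*0);B=A@ry(q[1]);C=B@ry(q[2]);p=A@[a1,0,c1]+B@[0,0,l2]+C@[a2,0,l3]
    E=C@rz(q[3])@ry(q[4]);return p+E@[0,0,L],E@rz(q[5])
f=lambda k:np.concatenate([fk(q,k)[0]-p for q,p in D]+[.001*(np.array(k)-[0,.3,.35,.35,0,.25,0])])
r=least_squares(f,[0,.3,.35,.35,0,.25,0]);print(r.x.round(4),np.abs(r.fun).max());print(fk(s["q"],r.x)[1].round(3).tolist())
np.save("k.npy",r.x)
```

```text
3.78 q [  2.41  40.58  84.68  32.07  66.43 -30.22] p [0.5343 0.2655 0.0286] f [-0.5 -0.8 -0.2] w 0.0684 0.0
[[-0.245, 0.959, -0.142], [0.83, 0.284, 0.481], [0.502, 0.0, -0.865]]
row [0.07, 0.03, 0.05, 0.07, -0.11, -0.11]
[-0.0628  0.2668  0.5994  0.3885  0.0537  0.4994  0.    ] 0.11452948471909909
[[-0.959, -0.245, -0.142], [-0.284, 0.83, 0.481], [-0.0, 0.502, -0.865]]
```

Emit:
{"op": "jog_arm", "data": {
  "targets": [
    [0,0,0,0,0,0],
    [0,0,0,0,0,0],
    [0,0,0,0,0,0],
    [0,0,0,0,0,0],
    [0,0,0,0,0,0],
    [0,0,0,0,0,0]
  ],
  "hand": 0,
  "newtons": 80
}}

```text
time_s: 4.28
position: [0.5337, 0.2648, 0.0273]
tool_rot: [[-0.243, 0.959, -0.144], [0.83, 0.282, 0.482], [0.503, -0.003, -0.864]]
ft_force: [-1.0, -3.0, 6.4]
grip_width: 0.0281
gripper_force: 78.2
```

```bash
cat > kin.py <<'E'
from h import *
from scipy.optimize import least_squares
def rz(a):return Ro.from_euler("z",a,degrees=True).as_matrix()
def ry(a):return Ro.from_euler("y",a,degrees=True).as_matrix()
def fk(q,k):
    a1,c1,l2,l3,a2,L,l2x=k
    A=rz(q[0]);B=A@ry(q[1]);C=B@ry(q[2]);p=A@[a1,0,c1]+B@[l2x,0,l2]+C@[a2,0,l3]
    E=C@rz(q[3])@ry(q[4]);return p+E@[0,0,L],E@rz(q[5]-90)
D=[([62.091,21.8055,74.336,0,83.858,-12.334],[.14767,.52979,.23133]),([25.76,19.72,75.45,0,84.81,8.99],[.4185,.3325,.244]),([11.48,26.85,62.98,.02,90.19,-5.72],[.5583,.2334,.2499]),([-2.56,33.54,78.66,28.55,79.69,-27.47],[.5513,.2142,.1264]),([2.41,40.58,84.68,32.07,66.43,-30.22],[.5343,.2655,.0286])]
E
python3 - <<'E'
from kin import *
st()
for w in(.0001,.001,.01):
    k0=[0,.3,.35,.35,0,.25,0]
    f=lambda k:np.concatenate([fk(q,k)[0]-p for q,p in D]+[w*(np.array(k)-k0)])
    r=least_squares(f,k0);print(r.x.round(4),r.fun[:15].reshape(5,3).round(4).tolist())
E
```

```text
4.28 q [  2.32  40.68  84.8   32.12  66.39 -30.26] p [0.5337 0.2648 0.0273] f [-1.  -3.   6.4] w 0.0281 78.19169640541077
[-0.0636  0.2672  0.5994  0.3877  0.0535  0.4994  0.0017] [[0.1053, -0.0522, -0.0023], [0.0514, -0.1057, -0.0007], [0.0261, -0.1145, -0.0004], [-0.0139, -0.0032, 0.0101], [0.0075, 0.0005, -0.0067]]
[-0.0636  0.2672  0.5994  0.3877  0.0534  0.4994  0.0017] [[0.1053, -0.0522, -0.0023], [0.0514, -0.1057, -0.0007], [0.0261, -0.1145, -0.0004], [-0.0139, -0.0032, 0.0101], [0.0075, 0.0005, -0.0067]]
[-0.0631  0.2678  0.5977  0.3878  0.0526  0.4993  0.0018] [[0.1053, -0.0522, -0.0023], [0.0515, -0.1057, -0.0007], [0.0259, -0.1146, -0.0004], [-0.0139, -0.0032, 0.0101], [0.0075, 0.0005, -0.0067]]
```

Emit:
{"op": "jog_arm", "data": {
  "targets": [
    [1.0,0,-1.7,0,0,0],
    [2.5,0,-4.3,0,0,0],
    [4.0,0,-6.9,0,0,0],
    [6.0,0,-10.3,0,0,0],
    [8.0,0,-13.8,0,0,0],
    [10.0,0,-17.3,0,0,0],
    [10.0,0,-17.3,0,0,0],
    [10.0,0,-17.3,0,0,0]
  ]
}}

```text
time_s: 4.95
position: [0.5343, 0.2646, 0.2276]
tool_rot: [[-0.244, 0.959, -0.142], [0.83, 0.282, 0.481], [0.502, -0.001, -0.865]]
ft_force: [0.2, -0.3, -4.4]
grip_width: 0.0279
gripper_force: 79.6
```

```bash
cat >> kin.py <<'E'
def fk(q,k):
    a1,c1,l2,l3,a2,L,b,wy,wx,ty=k
    A=rz(q[0]);B=A@ry(q[1]);C=B@ry(q[2]);W=C@rz(q[3]);p=A@[a1,b,c1]+B@[0,0,l2]+C@[a2,0,l3]+W@[wx,wy,0]
    E=W@ry(q[4]);return p+E@[0,0,L]+E@[ty,0,0],E@rz(q[5]-90)
E
python3 - <<'E'
from kin import *
s=st();D.append((s["q"],s["position"]));D.append(([2.32,40.68,84.8,32.12,66.39,-30.26],[.5337,.2648,.0273]))
for w in(.0001,.001,.01):
    k0=[0,.3,.35,.35,0,.25,0,0,0,0]
    f=lambda k:np.concatenate([fk(q,k)[0]-p for q,p in D]+[w*(np.array(k)-k0)])
    r=least_squares(f,k0);print(r.x.round(4),np.abs(r.fun[:21]).max())
print(np.abs(fk(s["q"],r.x)[1]-s["tool_rot"]).max())
E
```

```text
4.95 q [  2.32  27.27  71.83  29.11  89.1  -16.67] p [0.5343 0.2646 0.2276] f [ 0.2 -0.3 -4.4] w 0.0279 79.6094012260437
[-0.000e+00  1.303e-01  5.369e-01  3.509e-01  1.030e-01  2.577e-01
  1.175e-01 -0.000e+00 -2.000e-04  1.000e-04] 3.915522854952558e-05
[-0.000e+00  1.303e-01  5.369e-01  3.509e-01  1.030e-01  2.577e-01
  1.175e-01 -0.000e+00 -2.000e-04  1.000e-04] 3.8783409074760744e-05
[-0.000e+00  1.307e-01  5.351e-01  3.511e-01  1.016e-01  2.571e-01
  1.174e-01  1.000e-04  5.000e-04 -4.000e-04] 0.00016472478471485363
1.9186469578365863
```

```bash
cat >> kin.py <<'E'
K=[0,.1303,.5369,.3509,.103,.2577,.1175,0,0,0]
_fk=fk
def fk(q,k=K):
    p,R=_fk(q,k);return p,R@rz(180)
lo=np.array([-178.18,-50.72,12.68,-81.47,9.98,-165.26]);hi=np.array([178.18,133.34,142.11,261.47,163.14,165.26])
def ik(p,R,q0):
    def f(q):
        a,B=fk(q);return np.concatenate([(a-p)*5,Ro.from_matrix(B.T@R).as_rotvec()])
    r=least_squares(f,np.clip(q0,lo+.1,hi-.1),bounds=(lo,hi),x_scale=30);return r.x,np.linalg.norm(r.fun)
E
python3 - <<'E'
from kin import *
s=env.observe();print(np.abs(fk(s["q"])[1]-s["tool_rot"]).max())
pipes=[(.487,-.277),(.510,-.2215),(.533,-.1665)]
qs=s["q"]
for tg in(0,-30):
  R=tool(106.6,tg);g=np.array([.5371,.2574,.045])+.019*R[:,2]
  qg,e=ik(g,R,qs);qu,e2=ik(g+[0,0,.2],R,qg);print("grasp",tg,qg.round(),round(e,4),qu.round(),round(e2,4))
  for az in range(-150,181,30):
    out=[]
    for px,py in pipes:
      R=tool(az,90+tg);t=np.array([px,py,.012+.130])+.019*R[:,2]
      best=None
      for q4 in(-60,0,60,120,180,240):
        q,e=ik(t+[0,0,.1],R,[np.degrees(np.arctan2(py,px)),30,75,q4,60,qu[5]])
        q,e2=ik(t,R,q)
        if e<1e-3 and e2<1e-3:
          m=min((q-lo)[[3,4,5]].min(),(hi-q)[[3,4,5]].min())
          if best is None or m>best[0]:best=(m,q)
      out.append(best)
    if all(out):print(tg,az,[ (round(o[0]),o[1].round().astype(int).tolist()) for o in out])
E
```

```text
4.163336342344337e-16
grasp 0 [14. 38. 82. -0. 59. -2.] 0.0 [14. 27. 67.  0. 86. -2.] 0.0
0 -150 [(13, [-22, 58, 63, -68, 121, -142]), (16, [-17, 59, 61, -65, 126, -142]), (18, [-13, 61, 57, -64, 131, -143])]
0 -60 [(50, [-29, 45, 122, 211, 80, -96]), (40, [-20, 45, 120, 221, 79, -100]), (31, [-11, 45, 116, 231, 78, -105])]
0 -30 [(74, [-51, 47, 131, 159, 89, -90]), (74, [-40, 47, 132, 170, 89, -90]), (75, [-29, 47, 130, 181, 87, -90])]
0 0 [(75, [-67, 46, 123, 113, 85, -79]), (76, [-59, 46, 126, 121, 86, -84]), (76, [-50, 46, 129, 130, 87, -86])]
0 30 [(69, [-69, 47, 104, 82, 94, -61]), (72, [-63, 46, 109, 87, 91, -65]), (74, [-57, 46, 113, 93, 89, -68])]
0 60 [(50, [-64, 52, 83, 65, 113, -50]), (54, [-59, 50, 88, 67, 109, -52]), (58, [-54, 49, 92, 71, 105, -54])]
0 90 [(28, [-56, 58, 64, 52, 135, -48]), (33, [-52, 56, 68, 54, 130, -48]), (37, [-47, 55, 72, 57, 126, -48])]
0 120 [(9, [-47, 64, 49, 31, 155, -62]), (12, [-43, 62, 52, 36, 151, -57]), (16, [-39, 61, 54, 42, 147, -53])]
0 180 [(19, [-30, 64, 48, -57, 144, -141]), (16, [-25, 64, 47, -52, 147, -137]), (12, [-21, 65, 45, -4
[... 435 characters left out ...]
110, 41, -53])]
-30 30 [(63, [-65, 33, 101, 65, 73, -41]), (58, [-59, 32, 105, 69, 68, -42]), (53, [-53, 31, 108, 74, 63, -43])]
-30 60 [(67, [-61, 40, 83, 48, 96, -44]), (72, [-56, 39, 87, 51, 91, -43]), (77, [-51, 37, 91, 54, 87, -42])]
-30 90 [(46, [-55, 47, 66, 34, 117, -53]), (51, [-50, 46, 70, 37, 113, -51]), (55, [-45, 44, 73, 40, 109, -49])]
-30 120 [(31, [-47, 53, 53, 16, 132, -73]), (34, [-42, 51, 56, 20, 130, -68]), (36, [-38, 51, 58, 24, 127, -63])]
-30 150 [(27, [-39, 55, 48, -11, 136, -102]), (27, [-34, 54, 49, -5, 136, -96]), (27, [-30, 54, 49, 0, 136, -89])]
-30 180 [(38, [-31, 53, 53, -33, 126, -127]), (35, [-26, 53, 52, -29, 128, -123]), (32, [-22, 54, 50, -25, 131, -118])]
```

I leaned the grasp the wrong way: the fingers should lean towards the foot so the arm stays above the stand. I'll set the punch back on its rest and regrasp it with the tilt reversed.

Emit:
{"op": "jog_arm", "data": {
  "targets": [
    [-2.0,0,3.5,0,0,0],
    [-4.0,0,6.9,0,0,0],
    [-6.0,0,10.4,0,0,0],
    [-8.0,0,13.8,0,0,0],
    [-9.0,0,15.6,0,0,0],
    [-9.5,0,16.5,0,0,0],
    [-10.0,0,17.3,0,0,0],
    [-10.0,0,17.3,0,0,0]
  ]
}}

```text
time_s: 5.62
position: [0.5323, 0.2654, 0.0274]
tool_rot: [[-0.242, 0.959, -0.148], [0.828, 0.283, 0.483], [0.506, -0.006, -0.863]]
ft_force: [-6.0, 0.7, 4.2]
grip_width: 0.028
gripper_force: 80.4
```

Emit:
{"op": "jog_arm", "data": {
  "targets": [
    [0,0,0,0,0,0],
    [0,0,0,0,0,0],
    [0,0,0,0,0,0],
    [0,0,0,0,0,0],
    [0,0,0,0,0,0]
  ],
  "hand": 0.8
}}

```text
time_s: 6.03
position: [0.5332, 0.2653, 0.0264]
tool_rot: [[-0.242, 0.959, -0.145], [0.83, 0.282, 0.481], [0.503, -0.004, -0.864]]
ft_force: [-0.4, -0.4, -0.2]
grip_width: 0.0687
gripper_force: 0.0
```

Emit:
{"op": "jog_arm", "data": {
  "targets": [
    [0,0,-3,0,0,0],
    [0,0,-6,0,0,0],
    [0,0,-10,0,0,0],
    [0,0,-14,0,-5,0],
    [0,0,-18,0,-10,0],
    [0,0,-22,0,-17,0],
    [0,0,-22,0,-24,0],
    [0,0,-22,0,-30,0]
  ]
}}

```text
time_s: 6.7
position: [0.5665, 0.1584, 0.2198]
tool_rot: [[-0.281, 0.96, 0.004], [0.96, 0.281, -0.003], [-0.004, 0.003, -1.0]]
ft_force: [-1.0, 0.6, -1.6]
grip_width: 0.0679
gripper_force: 0.0
```

Run:
```python
from h import *
s=st();im=env.get_image("wrist");save(im,"w2.png");punch_fit(cloud(im))
R=tool(106.6,-30);g=np.array([.5371,.2574,.045])+.019*R[:,2];print(g);row(g-.1*R[:,2],R,s)
```

```text
6.7 q [  4.17  26.05  69.31  -0.17  84.43 -12.12] p [0.5665 0.1584 0.2198] f [-1.   0.6 -1.6] w 0.0679 0.0
n 4707 [0.51  0.132 0.048] [0.58  0.308 0.061]
axis -0.2843646 0.9587162 106.52087 foot [0.57253947 0.13352497] head [0.52141503 0.30588761] 0.17978483798948464
0.0 304 -0.0093 0.0093 0.0542
0.02 353 -0.0093 0.0091 0.0542
0.04 370 -0.0091 0.0088 0.0543
0.06 386 -0.0091 0.0095 0.0542
0.08 412 -0.009 0.0092 0.0543
0.1 587 -0.0143 0.0144 0.0584
0.12 752 -0.0143 0.0142 0.0588
0.14 808 -0.0141 0.0145 0.0588
0.16 735 -0.0138 0.0142 0.0585
[0.53981404 0.24829594 0.02854552]
row [14.41, -0.09, 10.41, 0.09, -29.79, -0.33]
```

Emit:
{"op": "jog_arm", "data": {
  "targets": [
    [4,0,0,0,-7,0],
    [8,0,2,0,-14,0],
    [12,0,4,0,-21,0],
    [14.5,0,6,0,-28,0],
    [14.5,-0.1,8,0,-30,-0.3],
    [14.5,-0.1,10,0,-30,-0.3],
    [14.5,-0.1,10,0,-30,-0.3],
    [14.5,-0.1,10,0,-30,-0.3]
  ]
}}

```text
time_s: 7.42
position: [0.5224, 0.2981, 0.1163]
tool_rot: [[-0.253, 0.958, 0.136], [0.83, 0.287, -0.478], [-0.497, -0.008, -0.868]]
ft_force: [0.1, 0.5, 1.1]
grip_width: 0.0681
gripper_force: 0.0
```

Run:
```python
from h import *
s=st()
R=tool(106.5,-30);g=np.array([.5350,.2601,.045])+.019*R[:,2];print(g);row(g,R,s)
```

```text
7.42 q [ 30.31  38.52  70.28 -29.17  80.66  20.78] p [0.5224 0.2981 0.1163] f [0.1 0.5 1.1] w 0.0681 0.0
[0.53769815 0.25099121 0.02854552]
row [0.06, 0.19, 10.07, -0.32, -0.22, 0.39]
```

Emit:
{"op": "jog_arm", "data": {
  "targets": [
    [0,0.2,3,-0.3,-0.2,0.4],
    [0,0.2,6,-0.3,-0.2,0.4],
    [0,0.2,8.5,-0.3,-0.2,0.4],
    [0,0.2,10.1,-0.3,-0.2,0.4],
    [0,0.2,10.1,-0.3,-0.2,0.4],
    [0,0.2,10.1,-0.3,-0.2,0.4]
  ]
}}

```text
time_s: 7.92
position: [0.5395, 0.2501, 0.0307]
tool_rot: [[-0.242, 0.959, 0.144], [0.832, 0.282, -0.478], [-0.5, 0.004, -0.866]]
ft_force: [0.4, 0.1, 0.6]
grip_width: 0.0685
gripper_force: 0.0
```

Emit:
{"op": "jog_arm", "data": {
  "targets": [
    [0,0,0,0,0,0],
    [0,0,0,0,0,0],
    [0,0,0,0,0,0],
    [0,0,0,0,0,0],
    [0,0,0,0,0,0],
    [0,0,0,0,0,0]
  ],
  "hand": 0,
  "newtons": 80
}}

```text
time_s: 8.42
position: [0.5387, 0.2514, 0.0307]
tool_rot: [[-0.244, 0.959, 0.146], [0.831, 0.284, -0.478], [-0.5, 0.004, -0.866]]
ft_force: [-1.5, 2.4, 5.9]
grip_width: 0.0282
gripper_force: 78.3
```

Emit:
{"op": "jog_arm", "data": {
  "targets": [
    [-1.0,0,-1.7,0,0,0],
    [-2.5,0,-4.3,0,0,0],
    [-4.0,0,-6.9,0,0,0],
    [-6.0,0,-10.3,0,0,0],
    [-8.0,0,-13.8,0,0,0],
    [-10.0,0,-17.3,0,0,0],
    [-11.0,0,-19.0,0,0,0],
    [-11.0,0,-19.0,0,0,0]
  ]
}}

```text
time_s: 9.08
position: [0.5388, 0.2512, 0.2542]
tool_rot: [[-0.241, 0.959, 0.152], [0.833, 0.285, -0.475], [-0.498, 0.012, -0.867]]
ft_force: [-0.1, -0.2, -4.2]
grip_width: 0.0279
gripper_force: 79.4
```

Run:
```python
from kin import *
s=st();print(s["tool_rot"].round(3).tolist())
# swing to above middle pipe, punch vertical, az 60; foot 60mm above the rim; check path joints
px,py=.510,-.2215
R=tool(60,60);t=np.array([px,py,.097+.06+.132])+.019*R[:,2];print(t)
q=s["q"];row(t,R,s)
R0=s["tool_rot"];rv=Ro.from_matrix(R0.T@R).as_rotvec()
for a in np.linspace(0,1,9):
    q,e=ik(s["position"]*(1-a)+t*a,R0@Ro.from_rotvec(rv*a).as_matrix(),q);Ra=R0@Ro.from_rotvec(rv*a).as_matrix()
    pa=Ra@[.866,0,-.5];print(q.round(),round(e,4),"footz",((s["position"]*(1-a)+t*a)-.019*Ra[:,2]-.132*pa).round(3))
```

```text
9.08 q [ 25.92  29.8   62.79 -29.59  91.82   9.77] p [0.5388 0.2512 0.2542] f [-0.1 -0.2 -4.2] w 0.0279 79.4430935382843
[[-0.241, 0.959, 0.152], [0.833, 0.285, -0.475], [-0.498, 0.012, -0.867]]
[ 0.51822724 -0.20725     0.2795    ]
row [-38.94, -14.99, 19.27, -12.65, 84.2, 49.8]
[ 26.  30.  63. -30.  92.  10.] 0.0 footz [0.574 0.134 0.27 ]
[ 17.  23.  70. -20.  84.   8.] 0.0 footz [0.561 0.073 0.25 ]
[ 6. 18. 76. -8. 78.  2.] 0.0 footz [0.55  0.018 0.23 ]
[-6. 15. 80.  5. 76. -7.] 0.0 footz [ 0.539 -0.032  0.211]
[-19.  14.  83.  17.  78. -16.] 0.0 footz [ 0.53  -0.077  0.193]
[-31.  15.  84.  28.  83. -24.] 0.0 footz [ 0.522 -0.118  0.178]
[-41.  18.  83.  38.  89. -28.] 0.0 footz [ 0.516 -0.155  0.166]
[-50.  22.  81.  46.  96. -30.] 0.0 footz [ 0.512 -0.189  0.159]
[-56.  28.  78.  53. 103. -28.] 0.0 footz [ 0.51  -0.221  0.157]
```

Emit:
{"op": "jog_arm", "data": {
  "targets": [
    [-2.4,-0.9,1.2,-0.8,5.3,3.1],
    [-4.9,-1.9,2.4,-1.6,10.5,6.2],
    [-7.3,-2.8,3.6,-2.4,15.8,9.3],
    [-9.7,-3.7,4.8,-3.2,21.0,12.4],
    [-12.2,-4.7,6.0,-4.0,26.3,15.6],
    [-14.6,-5.6,7.2,-4.7,31.6,18.7],
    [-17.0,-6.6,8.4,-5.5,36.8,21.8],
    [-19.5,-7.5,9.6,-6.3,42.1,24.9]
  ]
}}

```text
time_s: 9.75
position: [0.5268, 0.0203, 0.2621]
tool_rot: [[0.076, 0.979, 0.191], [0.963, -0.121, 0.239], [0.257, 0.166, -0.952]]
ft_force: [1.1, -0.6, -3.6]
grip_width: 0.0275
gripper_force: 79.4
```

Run:
```python
from h import *
s=st();R=tool(60,60);row([.5182,-.2072,.2795],R,s)
```

```text
9.75 q [-19.13  13.88  82.99  17.18  77.58 -16.25] p [0.5268 0.0203 0.2621] f [ 1.1 -0.6 -3.6] w 0.0275 79.38753247261047
row [-21.53, 2.2, -7.26, -6.65, 42.26, 24.45]
```

Emit:
{"op": "jog_arm", "data": {
  "targets": [
    [-2.7,0.3,-0.9,-0.8,5.3,3.1],
    [-5.4,0.6,-1.8,-1.7,10.6,6.1],
    [-8.1,0.8,-2.7,-2.5,15.8,9.2],
    [-10.8,1.1,-3.6,-3.3,21.1,12.2],
    [-13.5,1.4,-4.5,-4.2,26.4,15.3],
    [-16.1,1.7,-5.4,-5.0,31.7,18.3],
    [-18.8,1.9,-6.4,-5.8,37.0,21.4],
    [-21.5,2.2,-7.3,-6.6,42.3,24.4]
  ]
}}

```text
time_s: 10.42
position: [0.519, -0.2077, 0.2809]
tool_rot: [[0.251, 0.866, 0.432], [0.432, -0.5, 0.751], [0.866, -0.002, -0.5]]
ft_force: [1.3, -0.8, -3.3]
grip_width: 0.028
gripper_force: 79.5
```

Emit:
{"op": "jog_arm", "data": {
  "targets": [
    [0,0,0,0,0,0],
    [0,0,0,0,0,0],
    [0,0,0,0,0,0]
  ]
}}

```text
time_s: 10.67
position: [0.5195, -0.2056, 0.281]
tool_rot: [[0.25, 0.868, 0.429], [0.437, -0.497, 0.75], [0.864, 0.0, -0.504]]
ft_force: [-0.4, 1.3, -2.7]
grip_width: 0.0281
gripper_force: 79.9
```

```bash
cat >> h.py <<'E'
def shank(P,box,z0,z1):
    # fit a vertical-ish cylinder r=10 mm to surface points: axis point & slope
    from scipy.optimize import least_squares
    m=(P[...,2]>z0)&(P[...,2]<z1)&(abs(P[...,0]-box[0])<.025)&(abs(P[...,1]-box[1])<.025)
    p=P[m];zc=(z0+z1)/2
    if len(p)<20: print("few",len(p));return
    def f(k):
        c=np.c_[k[0]+k[2]*(p[:,2]-zc),k[1]+k[3]*(p[:,2]-zc)];return np.hypot(*(p[:,:2]-c).T)-.010
    r=least_squares(f,[p[:,0].mean(),p[:,1].mean(),0,0],loss="soft_l1",f_scale=.001)
    print("shank",len(p),"z",round(zc,3),r.x.round(4),"rms",np.sqrt(np.mean(f(r.x)**2)).round(5),"minz",P[(abs(P[...,:2]-r.x[:2])<.012).all(-1)&(P[...,2]>.12)][:,2].min().round(4))
E
python3 - <<'E'
from h import *
s=st();R=tool(60,60);row([.5182,-.2072,.2795],R,s)
print(s["tool_rot"].round(3).tolist())
for c in("scene","top","wrist"):
    im=env.get_image(c);save(im,c+"3.png");P=cloud(im);print(c);stand_fit(P);shank(P,(.51,-.2215),.165,.255)
E
```

```text
10.67 q [-56.14  27.69  78.18  52.72 103.35 -27.64] p [ 0.5195 -0.2056  0.281 ] f [-0.4  1.3 -2.7] w 0.0281 79.92811918258667
row [-0.23, -0.03, -0.1, -0.17, 0.25, 0.11]
[[0.25, 0.868, 0.429], [0.437, -0.497, 0.75], [0.864, 0.0, -0.504]]
scene
blob 66 [ 0.4902 -0.2744  0.092 ] [ 0.4895 -0.2759] 0.0186
blob 64 [ 0.514  -0.2179  0.0925] [ 0.5132 -0.2189] 0.0194
blob 67 [ 0.5365 -0.1637  0.0922] [ 0.5349 -0.1617] 0.0188
base [ 0.5016 -0.221 ] [0.2171 0.1223] 66.05
shank 178 z 0.21 [ 0.5134 -0.2187 -0.0007 -0.0015] rms 0.00157 minz 0.1568
top
blob 56 [ 0.5332 -0.1662  0.0961] [ 0.5336 -0.1668] 0.0168
blob 48 [ 0.5073 -0.2172  0.0951] [ 0.5099 -0.2217] 0.0165
blob 18 [ 0.4837 -0.2638  0.095 ] [ 0.484  -0.2644] 0.0101
base [ 0.5088 -0.2261] [0.218 0.266] 1.11
shank 39 z 0.21 [ 0.5129 -0.2197  0.0151 -0.0009] rms 0.00028 minz 0.1639
wrist
blob 73 [ 0.5183 -0.1647  0.0937] [ 0.5189 -0.1635] 0.0087
base [ 0.54   -0.1604] [0.063  0.0931] 63.16
shank 1151 z 0.21 [ 0.5124 -0.2165  0.007   0.0043] rms 0.00016 minz 0.1631
```

View pics/wrist3.png

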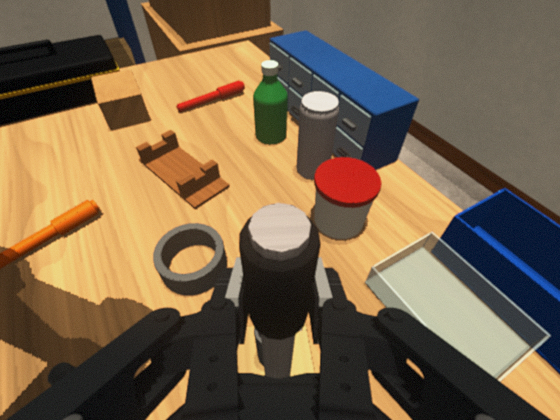

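View pics/scene3.png

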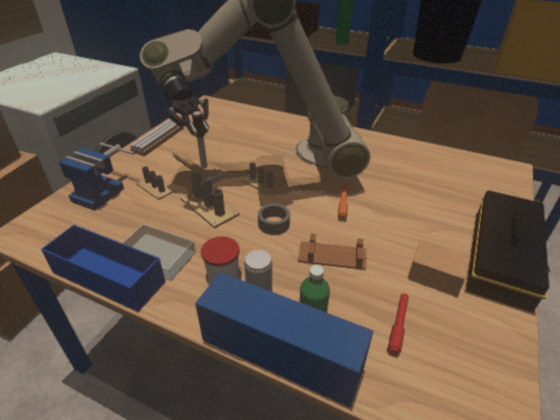

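The punch hangs vertically above the middle pipe (scene view, shank at pixel (202,150); wrist view, head up at (280,230)). Before inserting, I'll compare shank and pipe axes within each camera.

```bash
cat >> h.py <<'E'
def cyl(P,c,r,z0,z1,vis=.006):
    from scipy.optimize import least_squares
    k=np.array(c,float)
    for _ in range(5):
        d=np.hypot(P[...,0]-k[0],P[...,1]-k[1])
        p=P[(P[...,2]>z0)&(P[...,2]<z1)&(abs(d-r)<vis)]
        k=least_squares(lambda k:np.hypot(p[:,0]-k[0],p[:,1]-k[1])-r,k,loss="soft_l1",f_scale=.001).x
    return k.round(4),len(p)
E
python3 - <<'E'
from h import *
st()
for c in("scene","scene","top","top"):
    P=cloud(env.get_image(c));print(c)
    for b in((.487,-.276),(.512,-.22),(.534,-.165)):print(" pipe",cyl(P,b,.0165,.025,.088))
    print(" shank",cyl(P,(.512,-.219),.010,.168,.255,.004))
P=np.load("topP.npy")
for b in((.487,-.276),(.512,-.22),(.534,-.165)):print(" rim",cyl(P,b,.0145,.09,.104,.004))
P=np.load("sceneP.npy")
for b in((.487,-.276),(.512,-.22),(.534,-.165)):print(" wall0",cyl(P,b,.0165,.025,.088))
E
```

```text
10.82 q [-56.06  27.58  78.13  52.75 103.39 -27.65] p [ 0.5197 -0.2047  0.2822] f [ 0.1 -0.5 -2.9] w 0.028 79.92372035980225
scene
 pipe (array([ 0.4879, -0.2756]), 160)
 pipe (array([ 0.5113, -0.2202]), 167)
 pipe (array([ 0.5337, -0.1651]), 184)
 shank (array([ 0.5137, -0.2182]), 166)
scene
 pipe (array([ 0.488 , -0.2758]), 157)
 pipe (array([ 0.5112, -0.2204]), 167)
 pipe (array([ 0.5341, -0.1648]), 189)
 shank (array([ 0.514 , -0.2179]), 163)
top
 pipe (array([ 0.4874, -0.2777]), 55)
 pipe (array([ 0.5103, -0.2211]), 76)
 pipe (array([ 0.5335, -0.1648]), 73)
 shank (array([ 0.5129, -0.2198]), 38)
top
 pipe (array([ 0.4874, -0.2776]), 52)
 pipe (array([ 0.5101, -0.221 ]), 76)
 pipe (array([ 0.5328, -0.1655]), 71)
 shank (array([ 0.5129, -0.2198]), 39)
 rim (array([ 0.4872, -0.2766]), 61)
 rim (array([ 0.51  , -0.2214]), 55)
 rim (array([ 0.5328, -0.1662]), 50)
 wall0 (array([ 0.4882, -0.2754]), 156)
 wall0 (array([ 0.5112, -0.2204]), 166)
 wall0 (array([ 0.534, -0.165]), 188)
```

Emit:
{"op": "jog_arm", "data": {
  "targets": [
    [-0.15,-0.14,-0.26,0,0,0],
    [-1.9,-0.14,0.75,0,0,0],
    [-3.6,-0.14,1.75,0,0,0],
    [-4.9,-0.14,2.5,0,0,0],
    [-5.4,-0.14,2.8,0,0,0],
    [-5.8,-0.14,3.05,0,0,0],
    [-6.2,-0.14,3.25,0,0,0],
    [-6.2,-0.14,3.25,0,0,0]
  ]
}}

```text
time_s: 11.68
position: [0.517, -0.2083, 0.212]
tool_rot: [[0.248, 0.868, 0.43], [0.438, -0.497, 0.749], [0.864, 0.003, -0.503]]
ft_force: [0.2, -0.5, -3.1]
grip_width: 0.0283
gripper_force: 79.9
```

Run:
```python
from h import *
s=st();print(s["tool_rot"].round(3).tolist(),(s["position"]-.019*s["tool_rot"][:,2]).round(4))
for c in("scene","top"):
    P=cloud(env.get_image(c));print(c," pipe",cyl(P,(.512,-.22),.0165,.025,.088)," shank",cyl(P,(.510,-.221),.010,.105,.195,.004))
```

```text
11.68 q [-56.53  32.14  83.21  51.2   97.74 -35.57] p [ 0.517  -0.2083  0.212 ] f [ 0.2 -0.5 -3.1] w 0.0283 79.88573670387268
[[0.248, 0.868, 0.43], [0.438, -0.497, 0.749], [0.864, 0.003, -0.503]] [ 0.5088 -0.2226  0.2215]
scene  pipe (array([ 0.5108, -0.2207]), 157)  shank (array([ 0.5108, -0.2214]), 157)
top  pipe (array([ 0.5102, -0.2224]), 53)  shank (array([ 0.5105, -0.2231]), 25)
```

Aligned and in the mouth with no contact force. Now down to just above the collar depth, then feel.

Emit:
{"op": "jog_arm", "data": {
  "targets": [
    [-0.6,0,0.35,0,0,0],
    [-1.2,0,0.7,0,0,0],
    [-1.8,0,1.05,0,0,0],
    [-2.4,0,1.4,0,0,0],
    [-2.4,0,1.4,0,0,0]
  ]
}}

```text
time_s: 12.2
position: [0.5168, -0.208, 0.1827]
tool_rot: [[0.25, 0.868, 0.43], [0.436, -0.497, 0.75], [0.864, -0.0, -0.503]]
ft_force: [-0.0, -0.2, -3.7]
grip_width: 0.0278
gripper_force: 79.9
```

Emit:
{"op": "jog_arm", "data": {
  "targets": [
    [-0.2,0,0.12,0,0,0],
    [-0.4,0,0.23,0,0,0],
    [-0.6,0,0.35,0,0,0],
    [-0.8,0,0.46,0,0,0],
    [-0.9,0,0.52,0,0,0],
    [-0.9,0,0.52,0,0,0]
  ]
}}

```text
time_s: 12.7
position: [0.517, -0.2083, 0.1737]
tool_rot: [[0.248, 0.868, 0.43], [0.438, -0.497, 0.749], [0.864, 0.002, -0.503]]
ft_force: [-0.1, 0.6, -3.4]
grip_width: 0.0278
gripper_force: 79.9
```

Emit:
{"op": "jog_arm", "data": {
  "targets": [
    [-0.2,0,0.12,0,0,0],
    [-0.4,0,0.23,0,0,0],
    [-0.6,0,0.35,0,0,0],
    [-0.8,0,0.46,0,0,0],
    [-0.8,0,0.46,0,0,0]
  ]
}}

```text
time_s: 13.12
position: [0.517, -0.2083, 0.1642]
tool_rot: [[0.249, 0.868, 0.43], [0.437, -0.497, 0.749], [0.864, 0.002, -0.503]]
ft_force: [-0.0, -0.5, -4.0]
grip_width: 0.0281
gripper_force: 79.9
```

It's past the collar depth with no resistance, so the middle pipe is the clear one. Continuing down.

Emit:
{"op": "jog_arm", "data": {
  "targets": [
    [-0.4,0,0.23,0,0,0],
    [-0.8,0,0.46,0,0,0],
    [-1.2,0,0.7,0,0,0],
    [-1.6,0,0.93,0,0,0],
    [-2.0,0,1.17,0,0,0],
    [-2.0,0,1.17,0,0,0]
  ]
}}

```text
time_s: 13.62
position: [0.5169, -0.2082, 0.1405]
tool_rot: [[0.249, 0.868, 0.43], [0.437, -0.497, 0.75], [0.864, 0.001, -0.503]]
ft_force: [-0.1, 0.4, -3.3]
grip_width: 0.0279
gripper_force: 79.9
```

Emit:
{"op": "jog_arm", "data": {
  "targets": [
    [-0.15,0,0.09,0,0,0],
    [-0.3,0,0.17,0,0,0],
    [-0.45,0,0.26,0,0,0],
    [-0.45,0,0.26,0,0,0]
  ]
}}

```text
time_s: 13.95
position: [0.5171, -0.2084, 0.1361]
tool_rot: [[0.248, 0.868, 0.43], [0.438, -0.497, 0.749], [0.864, 0.002, -0.503]]
ft_force: [-0.1, -0.2, -4.6]
grip_width: 0.0281
gripper_force: 79.9
```

Emit:
{"op": "jog_arm", "data": {
  "targets": [
    [-0.09,0,0.05,0,0,0],
    [-0.17,0,0.1,0,0,0],
    [-0.26,0,0.15,0,0,0],
    [-0.26,0,0.15,0,0,0]
  ]
}}

```text
time_s: 14.28
position: [0.5175, -0.2082, 0.1354]
tool_rot: [[0.245, 0.868, 0.432], [0.437, -0.496, 0.75], [0.866, 0.005, -0.501]]
ft_force: [-2.4, 0.1, 11.1]
grip_width: 0.0282
gripper_force: 80.6
```

Emit:
{"op": "jog_arm", "data": {
  "targets": [
    [-0.09,0,0.05,0,0,0],
    [-0.17,0,0.1,0,0,0],
    [-0.17,0,0.1,0,0,0]
  ]
}}

```text
time_s: 14.53
position: [0.5177, -0.208, 0.1353]
tool_rot: [[0.242, 0.868, 0.433], [0.435, -0.496, 0.751], [0.867, 0.007, -0.498]]
ft_force: [-3.9, -0.6, 24.9]
grip_width: 0.0282
gripper_force: 81.4
```

Firm contact at floor depth. Easing off, opening, then backing out along the tool.

Emit:
{"op": "jog_arm", "data": {
  "targets": [
    [0.2,0,-0.12,0,0,0],
    [0.3,0,-0.17,0,0,0]
  ]
}}

```text
time_s: 14.7
position: [0.5172, -0.2085, 0.1355]
tool_rot: [[0.247, 0.868, 0.431], [0.439, -0.497, 0.749], [0.864, 0.004, -0.504]]
ft_force: [-0.0, -0.1, -1.9]
grip_width: 0.0282
gripper_force: 79.7
```

Emit:
{"op": "jog_arm", "data": {
  "targets": [
    [0,0,0,0,0,0],
    [0,0,0,0,0,0],
    [0,0,0,0,0,0],
    [0,0,0,0,0,0],
    [0,0,0,0,0,0]
  ],
  "hand": 0.8
}}

```text
time_s: 15.12
position: [0.5172, -0.2083, 0.1346]
tool_rot: [[0.248, 0.868, 0.43], [0.438, -0.497, 0.749], [0.864, 0.002, -0.503]]
ft_force: [0.1, -0.2, -1.4]
grip_width: 0.0684
gripper_force: 0.0
```

Emit:
{"op": "jog_arm", "data": {
  "targets": [
    [0,0,-1.5,0,0,0],
    [0,0,-3.5,0,0,0],
    [0,0,-6,0,0,0],
    [0,0,-9,0,0,0],
    [0,0,-12,0,0,0],
    [0,0,-12,0,0,0],
    [0,0,-12,0,0,0]
  ]
}}

```text
time_s: 15.7
position: [0.4652, -0.2993, 0.1953]
tool_rot: [[0.249, 0.867, 0.432], [0.439, -0.498, 0.748], [0.864, 0.004, -0.504]]
ft_force: [0.0, 0.7, -1.7]
grip_width: 0.0685
gripper_force: 0.0
```

Run:
```python
from h import *
st()
for c in("scene","top"):
    im=env.get_image(c);P=cloud(im);print(c," pipe",cyl(P,(.512,-.22),.0165,.025,.088)," grip",cyl(P,(.510,-.221),.015,.125,.184,.004)," low",cyl(P,(.510,-.221),.010,.101,.119,.004))
    m=(np.hypot(P[...,0]-.511,P[...,1]+.221)<.014)&(P[...,2]>.1);print(P[m][:,2].max())
    if c=="scene":cv2.imwrite("pics/end.png",cv2.resize(im["frame"][100:300,100:360,::-1],None,fx=3,fy=3))
```

```text
15.7 q [-65.44  36.2   78.13  46.6  104.39 -40.19] p [ 0.4652 -0.2993  0.1953] f [ 0.   0.7 -1.7] w 0.0685 0.0
scene  pipe (array([ 0.5107, -0.2206]), 159)  grip (array([ 0.511 , -0.2227]), 156)  low (array([ 0.5109, -0.2234]), 27)
0.1940363946151923
top  pipe (array([ 0.5104, -0.2223]), 57)  grip (array([ 0.5104, -0.2244]), 54)  low (array([ 0.51 , -0.221]), 0)
0.1978740108151813
```

View pics/end.png

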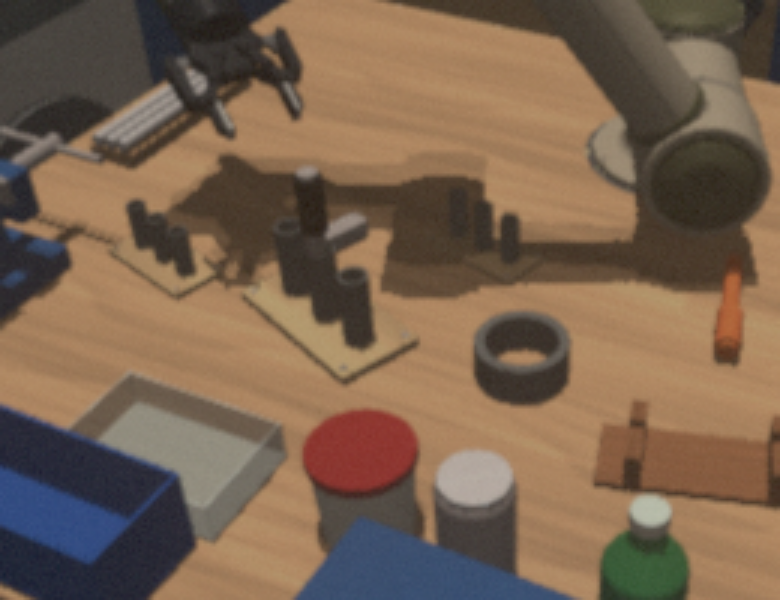

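The punch stands upright in the middle pipe (crop pixel (312,205)). Its head is at about 0.194 m against 0.192 m expected, the gripper is clear, and the bystanders in this crop look unmoved.

```bash
python3 -c "
from rig import env
print(env.close_job())"
```

```text
the job is handed in; nothing more can be done
None
```

The punch is standing foot down and released on the floor of the middle pipe, the clear one, and the job is handed in at about 16 s of robot time; no verdict was returned.

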